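Hang the order tag and hold the call paddle

TASK

The big order is packed: take the wide order tag standing on the counter, set it astride the bar of the pickup rail beside the tag already hanging there, without dropping it, and let it go. Then call the customer: press the console's sprung paddle half way down, so that it lies level, and finish while still holding it there, never letting it reach its bottom stop (that sounds the alarm). Leave the other tags and everything else on the counter where they are.

Things in the scene. Friction and masses are not known exactly. Their poses are not given: they have to be found in the camera images.
- wide_tag: the tag to hang: rigid black inverted-U saddle, 70 mm wide (y), 82 high, about 60 g, standing on the counter, pale slip on each leg. Origin: centre of underside, z up, x across the legs; half turn alike. Crown 40 to 72 mm up: upright parallel sides 30 mm apart outside (grasp across x), 24 inside, gabled roof above. Below 40 mm the legs splay to 56 mm over the feet; open below and at both y ends
- wide_tag_seat (a point): the point inside the wide tag where the centre of the bar lies when the tag hangs: on its z axis, 71 mm above its underside (10 mm below its top)
- narrow_tag: tag of the same shape and axes as wide_tag but 45 mm wide along y; stands on the counter, not for this order
- hung_tag: tag of the same shape and axes as wide_tag but 45 mm wide along y; already hangs astride the bar, up to 80 mm either side of the bar's middle
- rail: pickup rail, fixed: level round bar 12 mm thick along its y, centre 160 mm above the counter, between two 18 mm posts (166 mm high) 160 mm either side of the middle, on a steel base 90 x 350 x 8 mm. Origin: centre of the base's underside. There is always room for the wide tag 85 mm from the middle, on the side away from the hanging tag
- rail_mid (a point): middle of the bar's centre line, 160 mm above the rail's origin; y along the bar
- console: grey call console, fixed: deck 150 (x) x 110 (y) mm, 36 mm high. Origin: centre of its underside; its front (-x) faces the robot. Two upright cheeks (tops 90 mm high, at y +-45 mm, x -10 to +75 mm) flank the paddle, whose hinge line runs along y at x = +55, z = 80 mm
- paddle (a joint): sprung steel paddle, 40 mm wide bar hinged at the console's far end, running to -x, black round pad 48 mm across at the free end. 0 = at rest, sloping up 0.25 rad; 0.25 = half way, level, top flush with the cheeks' tops; 0.5 = bottom stop (alarm from 0.45). Pushing down increases it; springs back. At the pad: 3 N to start, 5 to 6 N half way, 8 N near the bottom
- paddle_pad (a point): centre of the top face of the paddle's round pad, 125 mm from the hinge line: about 121 mm above the counter at rest, 90 mm when level (then at console x = -70 mm, y = 0)
- sauce_jar: small amber jar, 42 mm across, 55 mm high; bystander, origin at its underside
- bowls: stack of white takeaway bowls, 124 mm across, 100 mm high; bystander, origin at its underside
- sauce_bottle: sauce bottle, 56 mm across, 160 mm high; bystander, origin at its underside
- chopsticks: white cup of chopsticks, 80 mm across, 170 mm high; bystander, origin at its underside
- pen: marker pen lying down, 120 mm long; bystander, origin at its underside

How it is judged:
On the way, in this order (a step that is already met when the one before it is completed fails the run):
1. the wide tag hangs astride the bar, let go and at rest (z of wide_tag_seat in the frame of rail_mid between -0.006 and 0.006 m and x of wide_tag_seat in the frame of rail_mid between -0.007 and 0.007 m and y of wide_tag_seat in the frame of rail_mid between -0.12 and 0.12 m and angle between the y axis of wide_tag and the y axis of rail, either way round below 0.25 rad and angle between wide_tag's own z axis and vertical below 0.3 rad and contact force between wide_tag and rail above 0.1 N and contact force between wide_tag and the fingers below 0.05 N and contact force between wide_tag and the arm below 0.05 N and contact force between wide_tag and hung_tag below 0.05 N and linear speed of wide_tag below 0.05 m/s), for 0.2 s.
2. the robot holds the paddle half way down, level (value of joint paddle between 0.17 and 0.33 rad and (contact force between paddle and the fingers above 2 N or contact force between paddle and the arm above 2 N)), for 0.5 s.
At the end, for the whole second after the job is handed in: Wide tag released, still, astride the bar between the posts (seat within 6 mm in height, 7 mm across, upright to 0.3 rad), clear of the other tag; robot alone presses the paddle with over 2 N, keeping it at 0.25 +-0.08 rad; other things within 30 mm of their starts (all of step 1 and all of step 2 and contact force between paddle and wide_tag below 0.2 N and contact force between paddle and narrow_tag below 0.2 N and contact force between paddle and hung_tag below 0.2 N and contact force between paddle and sauce_jar below 0.2 N and contact force between paddle and bowls below 0.2 N and contact force between paddle and sauce_bottle below 0.2 N and contact force between paddle and chopsticks below 0.2 N and contact force between paddle and pen below 0.2 N and distance of each of narrow_tag, hung_tag, sauce_jar, bowls, sauce_bottle, chopsticks, pen from where it was at the start of the episode below 0.03 m); the arm keeps its last pose, push and grip.
It fails at once if the paddle is pushed to its bottom stop (beyond 0.45 rad) (value of joint paddle above 0.45 rad).
It fails at once if the wide tag is let fall (faster than 0.5 m/s while not held) (contact force between wide_tag and the fingers below 0.02 N and linear speed of wide_tag above 0.5 m/s).
It fails at once if another tag or a bystander is moved by more than 30 mm (distance of any of narrow_tag, hung_tag, sauce_jar, bowls, sauce_bottle, chopsticks, pen from where it was at the start of the episode above 0.03 m).
It also fails if it takes over 58 s, if anything falls off the work surface, if the arm or the gripper's body presses on something with over 40 N, if the wrist force passes 120 N, or if a joint passes its speed limit or range.

ROBOT

A 6-joint arm with a two-finger parallel gripper is mounted at the origin on the work surface. World frame = base frame: x ahead of the robot, y to its left, z up, the work surface at z = 0. Lengths are in m, angles in rad, forces in N, time in s.
With the tool pointing down it reaches from about 0.325 to 0.925 m from the base axis. Payload 3.1 kg.
Tool frame: the origin (TCP) lies at the very end of the fingers, on their centre line; the grasp point (between the pads) lies 19 mm behind it; z points along the fingers, y is the line along which they close (so a half turn about z gives the same grasp; the last joint's range is limited). The gripper opens to 85 mm and grips with 20 to 120 N. Pads are 22 mm wide; open, the fingers measure 114 mm over their backs; the gripper's body (76 mm by 85 mm) begins 54 mm behind the grasp point. The pads swing forward as they close: fully open they stand 13 mm farther back than shut.
Start: joints at [-1.458, 0.217, 1.613, -0, 1.311, -0.112], TCP at [0.139, -0.609, 0.231] pointing down, gripper open.
Joint ranges: [-2.75, 2.75], [-0.78, 2.1], [0.31, 2.55], [-1.13, 4.27], [0.13, 2.63], [-2.58, 2.58]. Speed limits (rad/s): [2.79, 2.79, 3.14, 3.14, 3.14, 3.14].

INTERFACE

Orientations are given as a unit quaternion [w, x, y, z].
In Python, from station import ctrl gives the robot as it stands. The module is installed in compiled form; this text tells all that it offers.
- The arm moves only by the shell command python3 -m creep 'ROWS'. ROWS is JSON, a list of rows, each an object with "dp": the shift along the world's x, y, z in mm, a list of three; "angular": the turn, a rotation vector about the world's x, y, z in rad, a list of three; "jaw": the finger opening in mm, from 0 to 85.4. A call has exactly 10 rows; each row is the pose to reach, as a shift and turn from the pose commanded when the call began; what a row does not reach only later rows make up. A row lasts 1/10 s, in which the tool goes at most 50 mm and 8.59 degrees, less where a joint would pass 70% of its speed; a pose out of reach is approached as far as the arm can. A call with a gripper value outside its range is refused whole. The fingers move at their own pace and stop on an object; the grip force is fixed at half the most. Time passes only in rows, so rows that repeat a pose let the fingers close, or fill a call up. It gives the time, the measured TCP pose, the force, the opening and the grip force at its end, in the units of the state.
- ctrl.get_state(): the state, without advancing time (a new reading comes with each control period).
- ctrl.snapshot(name): name is "scene" or "side" or "wrist"; returns a dict with "image" (420x560x3 uint8, red, green, blue), "fx", "fy", "cx", "cy" (pixels), "R" (3x3) and "t" (3): a world point X has camera coordinates R X + t. Camera axes: x right, y down, z forward; pixel columns grow to the right and rows downward; lengths in m; the calibration is good to about 2 mm. A picture is of the moment at which its call begins. There is no depth.
- ctrl.hand_in(): hands the job in; it is judged then, once.
The state is a dict: "time": time; "q": joint angles; "dq": joint speeds; "tau": joint torques, N m; "position": TCP position; "tcp_rot": TCP orientation; "wrist_force": force on the tool from outside, world axes, zero at the start; "ft_torque": the same for the moment, N m; "width": finger opening in m; "finger_force": force on a finger pad.
Only numpy, scipy, OpenCV 4.12 (cv2) and the standard library are available. Lean on these libraries where they do the work, as an engineer would, in place of code of your own. Each camera call takes 0.05 s, during which the arm holds its last target. There are 200 camera calls.

## Working session

There is one attempt and no reset: what is moved stays moved. The work goes in short steps, Python scripts to look and compute and a shell command to move; the robot and the scene stay as the last step left them, time stands still between calls to the robot, and variables do not carry over. Pictures are saved under pics/ and viewed, at most 10 in all, crops included, and the job is handed in when it is done.

```bash
mkdir -p pics
cat > h.py <<'E'
import numpy as np,cv2,pickle
from station import ctrl
def snap(n,f):
    s=ctrl.snapshot(n); cv2.imwrite(f'pics/{f}.png',s['image'][:,:,::-1]); pickle.dump(s,open(f'pics/{f}.pkl','wb')); return s
def load(f): return pickle.load(open(f'pics/{f}.pkl','rb'))
def ray(s,u,v):
    R=np.array(s['R']);t=np.array(s['t']); d=R.T@np.array([(u-s['cx'])/s['fx'],(v-s['cy'])/s['fy'],1]); return -R.T@t,d/np.linalg.norm(d)
def plane(s,u,v,z):
    c,d=ray(s,u,v); return c+d*(z-c[2])/d[2]
def tri(s1,p1,s2,p2):
    a,d=ray(s1,*p1);b,e=ray(s2,*p2); k=np.linalg.lstsq(np.c_[d,-e],b-a,rcond=None)[0]; P,Q=a+k[0]*d,b+k[1]*e
    return (P+Q)/2,np.linalg.norm(P-Q)
def proj(s,X):
    c=np.array(s['R'])@X+np.array(s['t']); return c[0]/c[2]*s['fx']+s['cx'],c[1]/c[2]*s['fy']+s['cy']
E
python3 - <<'E'
from h import *
a=snap('scene','a')
b=snap('side','b')
for s in(a,b): print(ray(s,280,210),s['fx'])
st=ctrl.get_state();print(st['time'],st['position'],st['tcp_rot'],st['wrist_force'])
E
```

```text
(array([ 1.1622432 , -0.28733978,  0.92709142]), array([-0.55715624,  0.25418697, -0.79054785])) 392.98889329312095
(array([0.19505918, 0.93860225, 0.81875038]), array([ 0.32233536, -0.76573559, -0.55655092])) 401.9698436736805
0.1 [ 0.13925107 -0.60851993  0.23008592] [-1.11004461e-03  9.93689495e-01  1.12160402e-01  7.17863559e-06] [-0.59519775 -0.22469213 -0.49228247]
```

View pics/a.png

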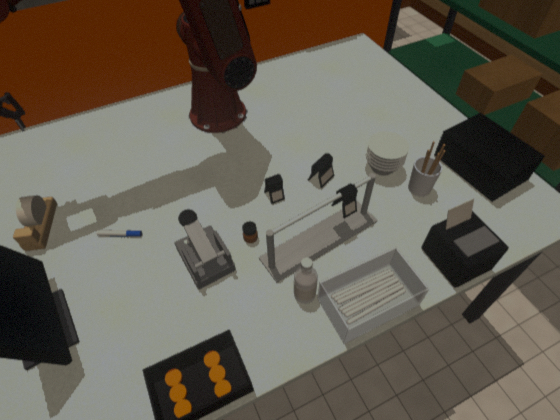

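View pics/b.png

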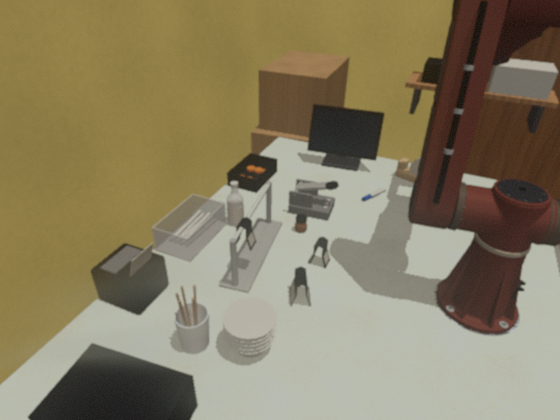

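Scene view: wide tag near (322,170), narrow tag (275,188), hung tag (347,200), posts at about (271,247) and (368,195), paddle pad (187,218), jar (250,232). Side view: wide tag (301,285), narrow tag (321,248), posts (234,258) and (268,200), pad (332,185). I'll enlarge both views.

Run:
```python
import cv2
a=cv2.imread('pics/a.png')[140:290,170:390]; b=cv2.imread('pics/b.png')[170:320,210:360]
cv2.imwrite('pics/a2.png',cv2.convertScaleAbs(cv2.resize(a,(792,540),interpolation=3),alpha=1.5)); cv2.imwrite('pics/b2.png',cv2.convertScaleAbs(cv2.resize(b,(600,600),interpolation=3),alpha=1.5))
```

```text
(no output)
```

View pics/a2.png

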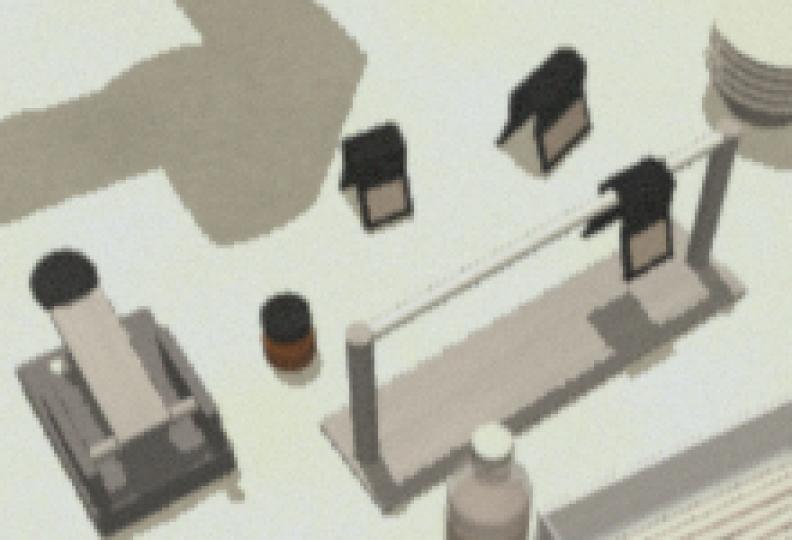

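View pics/b2.png

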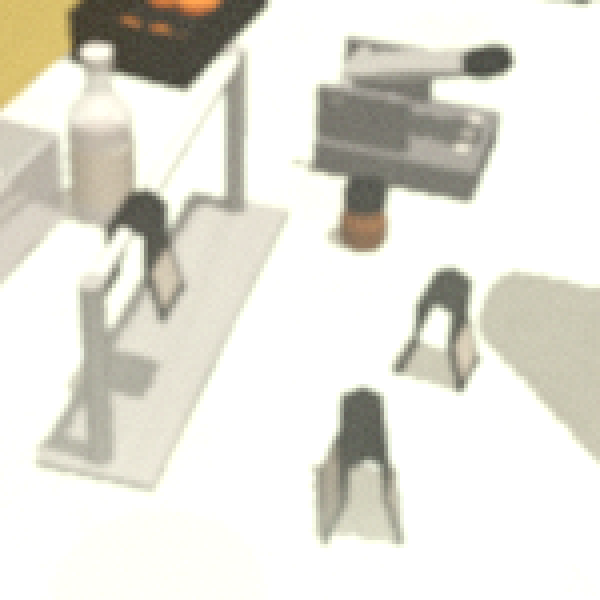

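The crops show the post tops at a2 (360,333)/(727,135) and b2 (94,283)/(237,57). The wide tag's feet are at a2 (545,175), (588,130), (500,143) and b2 (323,540), (400,542). The pad is at a2 (64,277) and b2 (487,60).

```bash
cat > m.py <<'E'
from h import *
a=load('a');b=load('b')
A=lambda x,y:(170+x/3.6-.4,140+y/3.6-.4); B=lambda x,y:(210+x/4-.4,170+y/4-.4)
f=lambda s,p,z:np.round(plane(s,*p,z),4)
L=f(a,A(360,333),.166);R=f(a,A(727,135),.166);print('posts scene',L,R,np.linalg.norm(L-R))
print('posts side',f(b,B(94,283),.166),f(b,B(237,57),.166))
for p,q in(((360,333),(237,57)),((727,135),(94,283)),((64,277),(487,60))): print('tri',tri(a,A(*p),b,B(*q)))
print('feet a',[f(a,A(*p),0) for p in((545,175),(588,130),(500,143))])
print('feet b',[f(b,B(*p),0) for p in((323,540),(400,542))])
print('ridge',f(a,A(572,48),.08),f(a,A(523,90),.08))
print('hung top',f(a,A(650,162),.17), 'narrow', f(a,A(388,225),0))
print('console hinge ends',f(a,A(100,450),.08),f(a,A(190,405),.08))
print('rest pad',f(a,A(64,277),.121),f(b,B(487,60),.121))
E
python3 m.py
```

```text
posts scene [ 0.674 -0.093  0.166] [0.6351 0.2182 0.166 ] 0.3136218264088136
posts side [0.6264 0.2238 0.166 ] [ 0.6665 -0.0828  0.166 ]
tri (array([ 0.67050258, -0.09157187,  0.16044785]), np.float64(0.00020159642759730407))
tri (array([0.630516  , 0.22026523, 0.16155627]), np.float64(0.0034639864471858713))
tri (array([ 0.50373316, -0.25027001,  0.11709384]), np.float64(0.0006884350373841483))
feet a [array([0.4888, 0.1622, 0.    ]), array([0.4599, 0.2223, 0.    ]), array([0.4385, 0.1452, 0.    ])]
feet b [array([0.459 , 0.2214, 0.    ]), array([0.411 , 0.2011, 0.    ])]
ridge [0.4326 0.2145 0.08  ] [0.4573 0.1532 0.08  ]
hung top [0.6351 0.1523 0.17  ] narrow [0.478  0.0168 0.    ]
console hinge ends [ 0.6273 -0.2716  0.08  ] [ 0.621  -0.2034  0.08  ]
rest pad [ 0.5065 -0.2506  0.121 ] [ 0.5022 -0.2432  0.121 ]
```

Measured: wide tag centre about (0.450, 0.183) with yaw about 0.40. Rail middle about (0.652, 0.064) with yaw about 0.127. The hung tag is on the +y side, so I'll place the wide tag on the -y side. Moving to above the tag.

```bash
python3 -m creep '[{"dp":[12,20,5],"angular":[0,0,0.08],"jaw":85},{"dp":[35,60,10],"angular":[0,0,0.22],"jaw":85},{"dp":[58,102,15],"angular":[0,0,0.37],"jaw":85},{"dp":[82,145,20],"angular":[0,0,0.51],"jaw":85},{"dp":[105,188,20],"angular":[0,0,0.65],"jaw":85},{"dp":[128,230,20],"angular":[0,0,0.79],"jaw":85},{"dp":[152,272,20],"angular":[0,0,0.93],"jaw":85},{"dp":[175,315,20],"angular":[0,0,1.07],"jaw":85},{"dp":[197,355,20],"angular":[0,0,1.21],"jaw":85},{"dp":[220,390,20],"angular":[0,0,1.35],"jaw":85}]'
python3 -m creep '[{"dp":[10,40,0],"angular":[0,0,0.1],"jaw":85},{"dp":[20,85,0],"angular":[0,0,0.2],"jaw":85},{"dp":[30,130,0],"angular":[0,0,0.3],"jaw":85},{"dp":[40,175,0],"angular":[0,0,0.38],"jaw":85},{"dp":[50,220,0],"angular":[0,0,0.396],"jaw":85},{"dp":[60,265,0],"angular":[0,0,0.396],"jaw":85},{"dp":[70,310,0],"angular":[0,0,0.396],"jaw":85},{"dp":[80,350,0],"angular":[0,0,0.396],"jaw":85},{"dp":[88,385,0],"angular":[0,0,0.396],"jaw":85},{"dp":[91,402,0],"angular":[0,0,0.396],"jaw":85}]'
python3 - <<'E'
from h import *
s=snap('wrist','c');st=ctrl.get_state();print(st['position'],st['q'],st['time'])
print(ray(s,280,210))
cv2.imwrite('pics/c1.png',cv2.convertScaleAbs(s['image'][:,:,::-1],alpha=1.5))
E
```

```text
time: 1.1
position: [0.3595, -0.217, 0.2509]
tcp_rot: [-0.0, 0.704, 0.711, 0.0]
wrist_force: [0.5, -0.4, 0.1]
width: 0.0847
finger_force: 0.0
time: 2.1
position: [0.4502, 0.1855, 0.2508]
tcp_rot: [-0.0, 0.551, 0.834, 0.0]
wrist_force: [0.5, -0.9, 0.5]
width: 0.0851
finger_force: 0.0
[0.45031123 0.18665763 0.25079383] [ 0.24726711 -0.09946864  1.90865985  0.0025836   1.33238154 -0.15675039] 2.15
(array([0.4236618 , 0.248092  , 0.39392983]), array([ 0.11170893, -0.25842369, -0.9595511 ]))
```

View pics/c1.png

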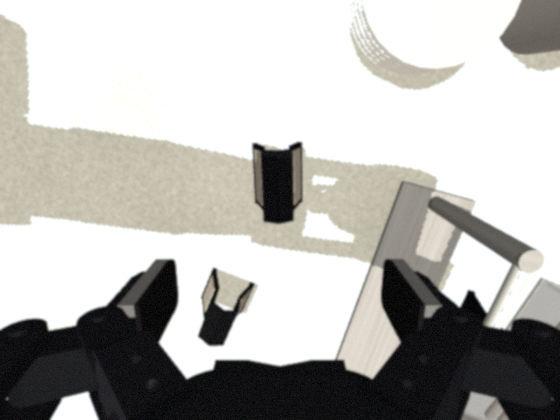

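Wrist view: the wide tag stands upright in the image. Its crown spans columns 264–293 and its near end is at row 221, with the feet ends at (254,145) and (301,143). The narrow tag is at (225,305).

Run:
```python
from h import *
s=load('c'); g=s['image'].max(2)
m=(g<45).astype(np.uint8); m[:, :240]=0; m[:,310:]=0; m[:130]=0; m[235:]=0
for v in range(140,226,5):
    c=np.where(m[v])[0]; print(v,c.min() if len(c) else None,c.max() if len(c) else None,len(c))
N=[plane(s,u,221,.072) for u in(264,293)]; F=[plane(s,u,v,0.) for u,v in((254,145),(301,143))]
print(N,F,'mid near',np.mean(N,0),'mid far feet',np.mean(F,0))
```

```text
140 None None 0
145 254 300 13
150 260 292 11
155 261 291 31
160 262 291 30
165 262 291 30
170 262 292 31
175 262 291 30
180 263 292 30
185 263 291 29
190 263 292 30
195 263 292 30
200 263 300 31
205 263 295 33
210 264 292 29
215 264 292 29
220 265 289 25
225 None None 0
[array([0.45108838, 0.14487278, 0.072     ]), array([0.47730768, 0.15603083, 0.072     ])] [array([0.41238509, 0.20101796, 0.        ]), array([0.46043379, 0.22388868, 0.        ])] mid near [0.46419803 0.1504518  0.072     ] mid far feet [0.43640944 0.21245332 0.        ]
```

```bash
python3 -m creep '[{"dp":[0,-1,-15],"angular":[0,0,0.01],"jaw":85},{"dp":[0,-2,-50],"angular":[0,0,0.02],"jaw":85},{"dp":[0,-2,-90],"angular":[0,0,0.02],"jaw":85},{"dp":[0,-2,-130],"angular":[0,0,0.02],"jaw":85},{"dp":[0,-2,-165],"angular":[0,0,0.02],"jaw":85},{"dp":[0,-2,-190],"angular":[0,0,0.02],"jaw":85},{"dp":[0,-2,-203],"angular":[0,0,0.02],"jaw":85},{"dp":[0,-2,-209],"angular":[0,0,0.02],"jaw":85},{"dp":[0,-2,-209],"angular":[0,0,0.02],"jaw":85},{"dp":[0,-2,-209],"angular":[0,0,0.02],"jaw":85}]'
python3 -m creep '[{"dp":[0,0,0],"angular":[0,0,0],"jaw":60},{"dp":[0,0,0],"angular":[0,0,0],"jaw":45},{"dp":[0,0,0],"angular":[0,0,0],"jaw":36},{"dp":[0,0,0],"angular":[0,0,0],"jaw":33},{"dp":[0,0,0],"angular":[0,0,0],"jaw":30},{"dp":[0,0,0],"angular":[0,0,0],"jaw":27},{"dp":[0,0,0],"angular":[0,0,0],"jaw":24},{"dp":[0,0,0],"angular":[0,0,0],"jaw":22},{"dp":[0,0,0],"angular":[0,0,0],"jaw":22},{"dp":[0,0,0],"angular":[0,0,0],"jaw":22}]'
```

```text
time: 3.15
position: [0.4516, 0.1807, 0.0435]
tcp_rot: [0.001, 0.544, 0.839, 0.001]
wrist_force: [-0.4, -0.3, 0.4]
width: 0.0849
finger_force: 0.0
time: 4.15
position: [0.4508, 0.1809, 0.0428]
tcp_rot: [0.0, 0.544, 0.839, 0.0]
wrist_force: [-1.1, -0.2, 5.2]
width: 0.0293
finger_force: 60.0
```

```bash
python3 -m creep '[{"dp":[0,0,5],"angular":[0,0,0],"jaw":22},{"dp":[0,0,20],"angular":[0,0,0],"jaw":22},{"dp":[0,0,45],"angular":[0,0,0],"jaw":22},{"dp":[0,0,75],"angular":[0,0,0],"jaw":22},{"dp":[0,0,105],"angular":[0,0,0],"jaw":22},{"dp":[0,0,135],"angular":[0,0,0],"jaw":22},{"dp":[0,0,165],"angular":[0,0,0],"jaw":22},{"dp":[0,0,185],"angular":[0,0,0],"jaw":22},{"dp":[0,0,196],"angular":[0,0,0],"jaw":22},{"dp":[0,0,200],"angular":[0,0,0],"jaw":22}]'
python3 -m creep '[{"dp":[7,-6,0],"angular":[0,0,-0.01],"jaw":22},{"dp":[27,-23,0],"angular":[0,0,-0.04],"jaw":22},{"dp":[55,-46,0],"angular":[0,0,-0.08],"jaw":22},{"dp":[85,-72,0],"angular":[0,0,-0.12],"jaw":22},{"dp":[115,-97,0],"angular":[0,0,-0.16],"jaw":22},{"dp":[145,-122,0],"angular":[0,0,-0.2],"jaw":22},{"dp":[172,-145,0],"angular":[0,0,-0.24],"jaw":22},{"dp":[193,-163,0],"angular":[0,0,-0.28],"jaw":22},{"dp":[205,-173,0],"angular":[0,0,-0.294],"jaw":22},{"dp":[209,-176,0],"angular":[0,0,-0.294],"jaw":22}]'
python3 - <<'E'
from h import *
a=snap('scene','d');b=snap('side','e');c=snap('wrist','f');st=ctrl.get_state();print(st['position'],st['width'],st['q'][5])
X=lambda s,r,k:cv2.resize(cv2.convertScaleAbs(s['image'][r[1]:r[3],r[0]:r[2],::-1],alpha=1.5),None,fx=k,fy=k,interpolation=3)
p=X(a,(250,120,400,270),2);q=X(b,(210,120,310,270),3)
im=np.zeros((600,800,3),np.uint8); 
q=X(b,(210,140,310,290),3); im[:450,:300]=q; im[:300,300:600]=p; w=cv2.resize(c['image'][:,:,::-1],(373,280)); im[300:580,320:693]=cv2.convertScaleAbs(w,alpha=1.5)
cv2.imwrite('pics/g.png',im)
E
```

```text
time: 5.15
position: [0.4506, 0.1807, 0.243]
tcp_rot: [0.0, 0.544, 0.839, 0.0]
wrist_force: [-0.4, 0.0, -0.2]
width: 0.0293
finger_force: 59.4
time: 6.15
position: [0.6595, 0.0026, 0.2392]
tcp_rot: [-0.001, 0.662, 0.749, -0.001]
wrist_force: [-0.4, -0.0, -0.4]
width: 0.0288
finger_force: 59.4
[0.65843962 0.00472142 0.24053031] 0.029453645954603994 -0.2253125242566107
```

View pics/g.png

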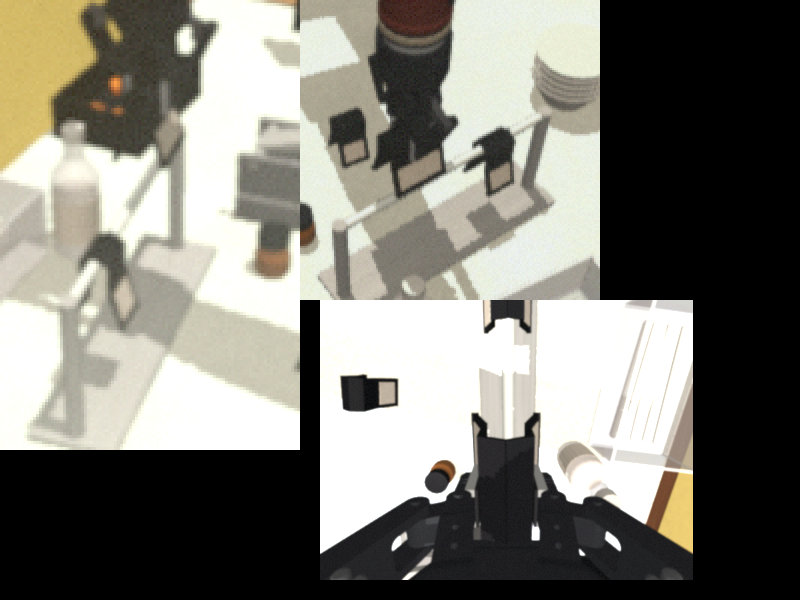

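The combined view shows the tag held above the bar, aligned, with the jar and narrow tag untouched. I need the bar's line in the wrist view, so I'll crop that.

Run:
```python
from h import *
s=load('f'); c=s['image'][0:250,210:350,::-1]
im=cv2.resize(c,None,fx=2.4,fy=2.4,interpolation=3)
g=cv2.convertScaleAbs(cv2.createCLAHE(6,(4,4)).apply(cv2.cvtColor(im,6)))
cv2.imwrite('pics/f2.png',np.hstack([im,cv2.cvtColor(g,8)]))
```

```text
(no output)
```

View pics/f2.png

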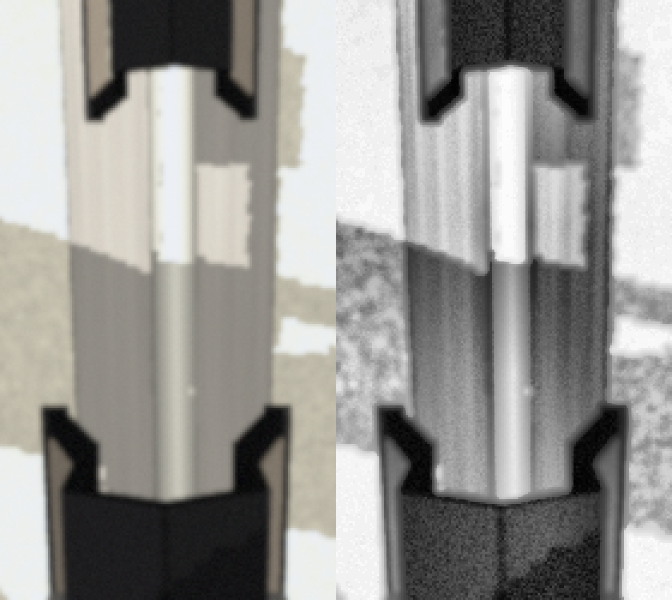

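Bar centreline in the crop: (173.5,80) to (173.5,470). Held tag ridge at column 164 near row 505, with crown edges at 64 and 266.

Run:
```python
from h import *
s=load('f'); A=lambda x,y:(210+x/2.4-.3,y/2.4-.3)
p=plane(s,*A(173.5,80),.16);q=plane(s,*A(173.5,470),.16); d=p-q
yaw=np.arctan2(-d[0],d[1]);print(p,q,'yaw',yaw)
t=ctrl.get_state()['position']; w=ctrl.get_state()['tcp_rot']
print('tool yaw', 2*np.arctan2(w[2],w[1])-np.pi/2, t)
n=np.array([np.cos(yaw),np.sin(yaw)])
print('tcp off bar (bar-tcp) x', n@(p-t)[:2])
for c,z in((164,.28),(165,.27)):
    r=plane(s,*A(c,505),z); print('ridge',r,'bar-ridge',n@(p-r)[:2])
print('hung', plane(s,*A(173,62),.165))
```

```text
[0.64629644 0.11474201 0.16      ] [0.65876043 0.01672189 0.16      ] yaw 0.12647871785896414
tool yaw 0.12580428120756926 [0.65843962 0.00472142 0.24053031]
tcp off bar (bar-tcp) x 0.0018320118949860672
ridge [0.65388847 0.0414361  0.28      ] bar-ridge 0.0017155506436824363
ridge [0.65432164 0.03852829 0.27      ] bar-ridge 0.0016526422253869736
hung [0.6457855  0.11765341 0.165     ]
```

```bash
python3 -m creep '[{"dp":[1.5,0,-5],"angular":[0,0,0],"jaw":22},{"dp":[1.7,0.2,-18],"angular":[0,0,0],"jaw":22},{"dp":[1.7,0.2,-35],"angular":[0,0,0],"jaw":22},{"dp":[1.7,0.2,-52],"angular":[0,0,0],"jaw":22},{"dp":[1.7,0.2,-69],"angular":[0,0,0],"jaw":22},{"dp":[1.7,0.2,-84],"angular":[0,0,0],"jaw":22},{"dp":[1.7,0.2,-95],"angular":[0,0,0],"jaw":22},{"dp":[1.7,0.2,-101],"angular":[0,0,0],"jaw":22},{"dp":[1.7,0.2,-104],"angular":[0,0,0],"jaw":22},{"dp":[1.7,0.2,-105],"angular":[0,0,0],"jaw":22}]'
python3 -m creep '[{"dp":[0,0,-0.5],"angular":[0,0,0],"jaw":22},{"dp":[0,0,-1],"angular":[0,0,0],"jaw":22},{"dp":[0,0,-1.5],"angular":[0,0,0],"jaw":22},{"dp":[0,0,-2],"angular":[0,0,0],"jaw":22},{"dp":[0,0,-2.5],"angular":[0,0,0],"jaw":22},{"dp":[0,0,-3],"angular":[0,0,0],"jaw":22},{"dp":[0,0,-3.5],"angular":[0,0,0],"jaw":22},{"dp":[0,0,-4],"angular":[0,0,0],"jaw":22},{"dp":[0,0,-4],"angular":[0,0,0],"jaw":22},{"dp":[0,0,-4],"angular":[0,0,0],"jaw":22}]'
```

```text
time: 7.3
position: [0.6614, 0.0048, 0.1374]
tcp_rot: [0.0, 0.661, 0.75, 0.0]
wrist_force: [0.2, 0.2, 0.6]
width: 0.0291
finger_force: 59.4
time: 8.3
position: [0.661, 0.0049, 0.1333]
tcp_rot: [-0.0, 0.661, 0.75, -0.0]
wrist_force: [-0.3, 0.0, 0.6]
width: 0.0293
finger_force: 59.4
```

No contact yet; creep down further.

```bash
python3 -m creep '[{"dp":[0,0,-0.3],"angular":[0,0,0],"jaw":22},{"dp":[0,0,-0.6],"angular":[0,0,0],"jaw":22},{"dp":[0,0,-0.9],"angular":[0,0,0],"jaw":22},{"dp":[0,0,-1.2],"angular":[0,0,0],"jaw":22},{"dp":[0,0,-1.5],"angular":[0,0,0],"jaw":22},{"dp":[0,0,-1.8],"angular":[0,0,0],"jaw":22},{"dp":[0,0,-2],"angular":[0,0,0],"jaw":22},{"dp":[0,0,-2],"angular":[0,0,0],"jaw":22},{"dp":[0,0,-2],"angular":[0,0,0],"jaw":22},{"dp":[0,0,-2],"angular":[0,0,0],"jaw":22}]'
```

```text
time: 9.3
position: [0.6611, 0.0049, 0.1318]
tcp_rot: [0.0, 0.661, 0.75, 0.0]
wrist_force: [-2.0, -0.5, 3.7]
width: 0.0292
finger_force: 59.9
```

Contact (3.7 N at the expected height). Open slowly, then check before lifting.

```bash
python3 -m creep '[{"dp":[0,0,0],"angular":[0,0,0],"jaw":29},{"dp":[0,0,0],"angular":[0,0,0],"jaw":30},{"dp":[0,0,0],"angular":[0,0,0],"jaw":32},{"dp":[0,0,0],"angular":[0,0,0],"jaw":36},{"dp":[0,0,0],"angular":[0,0,0],"jaw":42},{"dp":[0,0,0],"angular":[0,0,0],"jaw":50},{"dp":[0,0,0],"angular":[0,0,0],"jaw":58},{"dp":[0,0,0],"angular":[0,0,0],"jaw":66},{"dp":[0,0,0],"angular":[0,0,0],"jaw":75},{"dp":[0,0,0],"angular":[0,0,0],"jaw":75}]'
python3 - <<'E'
from h import *
a=snap('scene','i');c=snap('wrist','j')
im=np.hstack([cv2.resize(a['image'][140:280,250:390,::-1],(420,420)),c['image'][:,100:460,::-1]])
cv2.imwrite('pics/k.png',cv2.convertScaleAbs(im,alpha=1.4))
E
```

```text
time: 10.3
position: [0.661, 0.0049, 0.1313]
tcp_rot: [0.0, 0.661, 0.75, -0.0]
wrist_force: [0.2, -0.4, -0.3]
width: 0.0749
finger_force: 0.0
```

View pics/k.png

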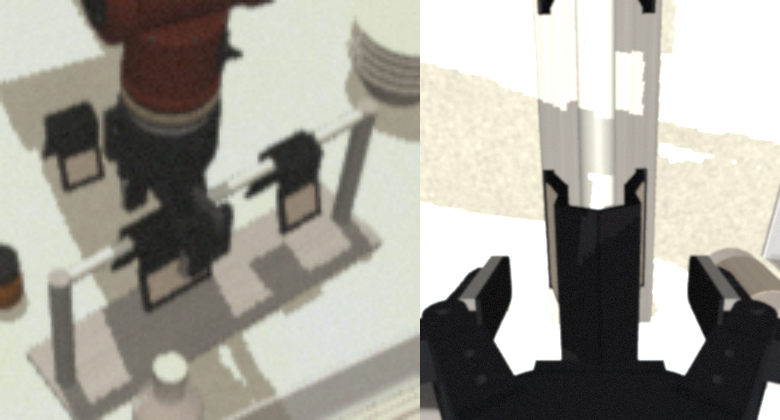

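The tag hangs seated on the bar and the fingers are clear on both sides. Raise, close the jaw and travel to above the pad.

```bash
python3 -m creep '[{"dp":[0,0,4],"angular":[0,0,0],"jaw":75},{"dp":[0,0,14],"angular":[0,0,0],"jaw":75},{"dp":[0,0,30],"angular":[0,0,0],"jaw":75},{"dp":[0,0,50],"angular":[0,0,0],"jaw":75},{"dp":[0,0,72],"angular":[0,0,0],"jaw":75},{"dp":[0,0,94],"angular":[0,0,0],"jaw":75},{"dp":[0,0,115],"angular":[0,0,0],"jaw":75},{"dp":[0,0,132],"angular":[0,0,0],"jaw":75},{"dp":[0,0,145],"angular":[0,0,0],"jaw":75},{"dp":[0,0,150],"angular":[0,0,0],"jaw":75}]'
python3 -m creep '[{"dp":[-8,-12,0],"angular":[0,0,0],"jaw":40},{"dp":[-25,-40,0],"angular":[0,0,0],"jaw":20},{"dp":[-46,-73,0],"angular":[0,0,0],"jaw":0},{"dp":[-70,-110,0],"angular":[0,0,0],"jaw":0},{"dp":[-94,-147,0],"angular":[0,0,0],"jaw":0},{"dp":[-116,-182,-10],"angular":[0,0,0],"jaw":0},{"dp":[-136,-213,-30],"angular":[0,0,0],"jaw":0},{"dp":[-150,-236,-55],"angular":[0,0,0],"jaw":0},{"dp":[-158,-248,-75],"angular":[0,0,0],"jaw":0},{"dp":[-161,-252,-80],"angular":[0,0,0],"jaw":0}]'
python3 - <<'E'
from h import *
a=snap('scene','l');b=snap('side','m');st=ctrl.get_state();print(st['position'],st['width'],st['wrist_force'],st['time'])
im=np.hstack([cv2.resize(a['image'][160:300,160:360,::-1],(560,392)),cv2.resize(b['image'][150:290,280:360,::-1],(224,392))])
cv2.imwrite('pics/n.png',cv2.convertScaleAbs(im,alpha=1.4))
E
```

```text
time: 11.4
position: [0.6619, 0.0048, 0.2841]
tcp_rot: [0.001, 0.661, 0.75, 0.001]
wrist_force: [0.7, 0.1, 0.5]
width: 0.0752
finger_force: 0.0
time: 12.4
position: [0.4957, -0.2472, 0.1967]
tcp_rot: [-0.004, 0.662, 0.749, -0.001]
wrist_force: [-0.3, -0.5, -0.1]
width: 0.0002
finger_force: 0.0
[ 0.49809414 -0.24692653  0.19923427] 9.065922561373946e-05 [-0.13864573  0.56727357  0.59132599] 12.5
```

View pics/n.png

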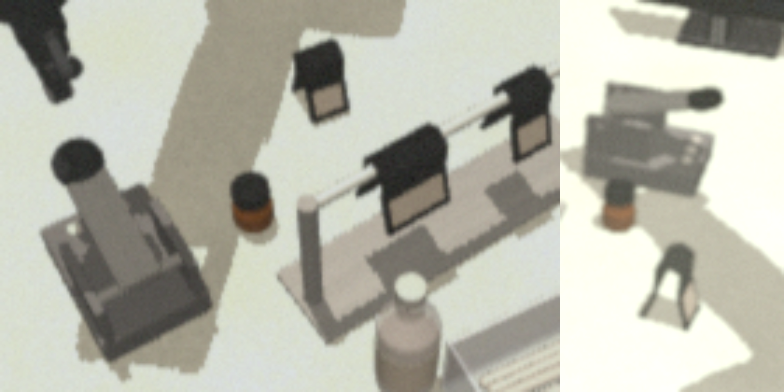

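The tag hangs free, aligned and clear of the other tag, and the tool is above the pad. Now pressing gently.

```bash
python3 -m creep '[{"dp":[1,0,-5],"angular":[0,0,0],"jaw":0},{"dp":[2,-1,-15],"angular":[0,0,0],"jaw":0},{"dp":[2,-1,-28],"angular":[0,0,0],"jaw":0},{"dp":[2,-1,-42],"angular":[0,0,0],"jaw":0},{"dp":[2,-1,-54],"angular":[0,0,0],"jaw":0},{"dp":[2,-1,-62],"angular":[0,0,0],"jaw":0},{"dp":[2,-1,-67],"angular":[0,0,0],"jaw":0},{"dp":[2,-1,-69],"angular":[0,0,0],"jaw":0},{"dp":[2,-1,-70],"angular":[0,0,0],"jaw":0},{"dp":[2,-1,-70],"angular":[0,0,0],"jaw":0}]'
python3 -m creep '[{"dp":[0,0,-2],"angular":[0,0,0],"jaw":0},{"dp":[0,0,-4],"angular":[0,0,0],"jaw":0},{"dp":[0,0,-6],"angular":[0,0,0],"jaw":0},{"dp":[0,0,-8],"angular":[0,0,0],"jaw":0},{"dp":[0,0,-10],"angular":[0,0,0],"jaw":0},{"dp":[0,0,-12],"angular":[0,0,0],"jaw":0},{"dp":[0,0,-14],"angular":[0,0,0],"jaw":0},{"dp":[0,0,-16],"angular":[0,0,0],"jaw":0},{"dp":[0,0,-17],"angular":[0,0,0],"jaw":0},{"dp":[0,0,-17],"angular":[0,0,0],"jaw":0}]'
```

```text
time: 13.5
position: [0.5024, -0.2484, 0.1317]
tcp_rot: [0.0, 0.661, 0.75, 0.0]
wrist_force: [0.2, 0.5, 0.4]
width: -0.0001
finger_force: 0.0
time: 14.5
position: [0.502, -0.2483, 0.1143]
tcp_rot: [0.0, 0.661, 0.75, -0.0]
wrist_force: [-1.5, -1.4, 4.6]
width: -0.0002
finger_force: 1.6
```

Contact as expected; 24 mm further brings it to level.

```bash
python3 -m creep '[{"dp":[0,0,-2],"angular":[0,0,0],"jaw":0},{"dp":[0,0,-5],"angular":[0,0,0],"jaw":0},{"dp":[0,0,-8],"angular":[0,0,0],"jaw":0},{"dp":[0,0,-11],"angular":[0,0,0],"jaw":0},{"dp":[0,0,-14],"angular":[0,0,0],"jaw":0},{"dp":[0,0,-17],"angular":[0,0,0],"jaw":0},{"dp":[0,0,-20],"angular":[0,0,0],"jaw":0},{"dp":[0,0,-22],"angular":[0,0,0],"jaw":0},{"dp":[0,0,-23],"angular":[0,0,0],"jaw":0},{"dp":[0,0,-23.5],"angular":[0,0,0],"jaw":0}]'
python3 -m creep '[{"dp":[0,0,0],"angular":[0,0,0],"jaw":0},{"dp":[0,0,0],"angular":[0,0,0],"jaw":0},{"dp":[0,0,0],"angular":[0,0,0],"jaw":0},{"dp":[0,0,0],"angular":[0,0,0],"jaw":0},{"dp":[0,0,0],"angular":[0,0,0],"jaw":0},{"dp":[0,0,0],"angular":[0,0,0],"jaw":0},{"dp":[0,0,0],"angular":[0,0,0],"jaw":0},{"dp":[0,0,0],"angular":[0,0,0],"jaw":0},{"dp":[0,0,0],"angular":[0,0,0],"jaw":0},{"dp":[0,0,0],"angular":[0,0,0],"jaw":0}]'
python3 - <<'E'
from h import *
a=snap('scene','o');b=snap('side','p')
im=np.hstack([cv2.resize(a['image'][160:300,160:360,::-1],(560,392)),cv2.resize(b['image'][160:230,280:360,::-1],(240,210)).copy() if 0 else cv2.resize(b['image'][160:290,280:350,::-1],(211,392))])
cv2.imwrite('pics/q.png',cv2.convertScaleAbs(im,alpha=1.4))
E
```

```text
time: 15.5
position: [0.5014, -0.248, 0.0904]
tcp_rot: [-0.001, 0.661, 0.75, -0.0]
wrist_force: [-3.9, -0.8, 5.5]
width: -0.0001
finger_force: 2.7
time: 16.5
position: [0.5014, -0.248, 0.0905]
tcp_rot: [-0.001, 0.661, 0.75, -0.0]
wrist_force: [-3.8, -0.2, 5.0]
width: 0.0
finger_force: 2.6
```

View pics/q.png

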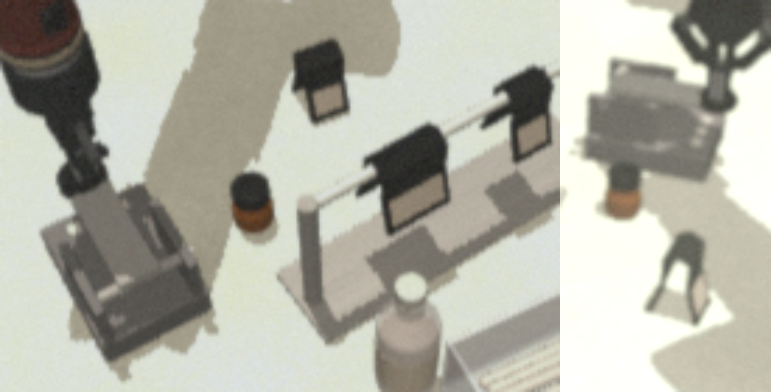

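The fingers press the pad's centre, the paddle is level with the cheek tops (z 0.0905, 5 N, steady), and the tag still hangs. Handing in.

```bash
python3 -c "
from station import ctrl
print(ctrl.hand_in())"
```

```text
the job is handed in; nothing more can be done
None
```

The job is handed in but returned no verdict: the wide tag hangs free on the bar clear of the other tag, and the robot holds the paddle level with about 5 N.

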